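# Flag the used-up bin with the reorder tag

## Task

One of the three blue bins on the rack has run out: its black carrier has no relays left. Draw the red reorder tag out of the tag stand and push it fully home, blade first, into the leaning pocket in front of that bin, then let go of it. Leave the yellow tag, the carriers in the bins and the other things on the table where they are.

Things in the scene. Friction and masses are not known exactly. Their poses are not given: they have to be found in the camera images.
- rack: grey picking rack, fixed, deck 210 x 380 mm, with three fixed blue open bins side by side (each 160 deep x 106 wide x 55 mm high, walls 4 mm, rims 85 mm above the table) at 115 mm pitch. Origin: on the table under the middle bin's centre; x from the tag pockets back across the bins, y left along the row, z up.
- bin_left (a point): centre of the inner floor of the left bin of the rack, seen from the robot (34 mm above the table)
- bin_middle (a point): centre of the inner floor of the middle bin of the rack, seen from the robot (34 mm above the table)
- bin_right (a point): centre of the inner floor of the right bin of the rack, seen from the robot (34 mm above the table)
- slot_left: aluminium tag pocket before the left bin, leaning 30 deg from vertical towards the robot: a tag goes in down and away from the robot. Origin: centre of its inner floor, 52 mm above the table; z up out of the leaning slot, x across its 9 mm gap, y along its 44 mm width. Straight 3 mm walls 34 mm deep, then lips flared to 17 mm; mouth 39 mm from the floor along z.
- slot_middle: aluminium tag pocket before the middle bin, leaning 30 deg from vertical towards the robot: a tag goes in down and away from the robot. Origin: centre of its inner floor, 52 mm above the table; z up out of the leaning slot, x across its 9 mm gap, y along its 44 mm width. Straight 3 mm walls 34 mm deep, then lips flared to 17 mm; mouth 39 mm from the floor along z.
- slot_right: aluminium tag pocket before the right bin, leaning 30 deg from vertical towards the robot: a tag goes in down and away from the robot. Origin: centre of its inner floor, 52 mm above the table; z up out of the leaning slot, x across its 9 mm gap, y along its 44 mm width. Straight 3 mm walls 34 mm deep, then lips flared to 17 mm; mouth 39 mm from the floor along z.
- stand: tag stand fixed to the table: dark steel base 70 x 170 x 8 mm with two upright grey pockets 42 mm either side of its centre along its y, 28 mm deep, tops 36 mm above the table. Origin: under its centre.
- red_tag: red reorder tag, 90 mm tall, upright in one of the stand's two pockets at the start: flat blade 5 mm thick (x), 36 wide (y), 55 long (last 5 mm 3 x 30), below a head 12 mm thick, 48 wide, 35 tall (z 55 to 90) with a white label on both faces. 45 g. Origin: centre of the blade's foot; z up along the tag; faces alike.
- yellow_tag: yellow tag, 90 mm tall, upright in one of the stand's two pockets at the start: flat blade 5 mm thick (x), 36 wide (y), 55 long (last 5 mm 3 x 30), below a head 12 mm thick, 48 wide, 35 tall (z 55 to 90) with a white label on both faces. 45 g. Origin: centre of the blade's foot; z up along the tag; faces alike. Not needed in this job.
- carrier_1: component carrier with six white relays standing on it (22 mm high in all), 120 x 80 mm black plate 6 mm thick, lying loose in one of the three bins. Origin: centre of its underside; long side along x.
- carrier_2: component carrier with six white relays standing on it (22 mm high in all), 120 x 80 mm black plate 6 mm thick, lying loose in one of the three bins. Origin: centre of its underside; long side along x.
- carrier_3: component carrier that is used up: no relays, only six flat grey rests, 120 x 80 mm black plate 6 mm thick, lying loose in one of the three bins. Origin: centre of its underside; long side along x.
- reel: blue component reel lying flat, 180 mm across, 13 mm high; bystander; origin under its centre
- tape: orange ring-shaped roll, 90 mm across, 24 mm high; bystander; origin under its centre
- driver: screwdriver lying flat; bystander

How it is judged (in metres and radians):
At the end, for the whole second after the job is handed in: The red tag is at rest and let go in the pocket in front of the bin that holds the bare carrier: the foot of its blade within 5 mm of the pocket's floor, within 6 mm of the pocket's middle across the gap and 9 mm along its width, and the tag within 0.2 rad of the pocket's lean (((horizontal distance between carrier_3 and bin_left below 0.03 m and z of red_tag in the frame of slot_left between -0.004 and 0.005 m and x of red_tag in the frame of slot_left between -0.006 and 0.006 m and y of red_tag in the frame of slot_left between -0.009 and 0.009 m and angle between the z axis of red_tag and the z axis of slot_left, either way round below 0.2 rad) or (horizontal distance between carrier_3 and bin_middle below 0.03 m and z of red_tag in the frame of slot_middle between -0.004 and 0.005 m and x of red_tag in the frame of slot_middle between -0.006 and 0.006 m and y of red_tag in the frame of slot_middle between -0.009 and 0.009 m and angle between the z axis of red_tag and the z axis of slot_middle, either way round below 0.2 rad) or (horizontal distance between carrier_3 and bin_right below 0.03 m and z of red_tag in the frame of slot_right between -0.004 and 0.005 m and x of red_tag in the frame of slot_right between -0.006 and 0.006 m and y of red_tag in the frame of slot_right between -0.009 and 0.009 m and angle between the z axis of red_tag and the z axis of slot_right, either way round below 0.2 rad)) and linear speed of red_tag below 0.02 m/s and angular speed of red_tag below 0.2 rad/s); the robot touches nothing.
It fails at once if the yellow tag is moved by more than 15 mm (distance of yellow_tag from where it was at the start of the episode above 0.015 m).
It fails at once if a carrier in the bins is moved by more than 20 mm (distance of any of carrier_1, carrier_2, carrier_3 from where it was at the start of the episode above 0.02 m).
It fails at once if the reel, tape roll or screwdriver is moved by more than 30 mm (distance of any of reel, tape, driver from where it was at the start of the episode above 0.03 m).
It also fails if it takes over 42 s, if anything falls off the work surface, if the arm or the gripper's body presses on something with over 40 N, if the wrist force passes 120 N, or if a joint passes its speed limit or range.

## Robot

A 6-joint arm with a two-finger parallel gripper is mounted at the origin on the work surface. World frame = base frame: x ahead of the robot, y to its left, z up, the work surface at z = 0. Lengths are in m, angles in degrees, forces in N, time in s.
With the tool pointing down it reaches from about 0.325 to 0.85 m from the base axis. Payload 4.4 kg.
Tool frame: the origin (TCP) lies on the centre line of the jaws, within the pads' length; the fingertips stand 14 mm ahead of it and the grasp point (between the pads) lies 5 mm behind it (ctrl.finger_overhang is the distance from the TCP to the fingertips, in m); z points along the fingers, y is the line along which they close (so a half turn about z gives the same grasp; the last joint's range is limited). The gripper opens to 94 mm and grips with 3 to 60 N. Pads are 16 mm wide; open, the fingers measure 119 mm over their backs; the gripper's body (75 mm by 177 mm) begins 78 mm behind the grasp point.
Start: joints at [-8.623, 11.837, 88.321, -0, 79.842, -8.623], TCP at [0.575, -0, 0.219] pointing down, gripper open.
Joint ranges: [-156.59, 156.59], [-49.26, 127.26], [12.9, 141.05], [-63.56, 243.56], [4.71, 150.69], [-161.64, 161.64]. Speed limits (degrees/s): [159.86, 159.86, 180, 180, 180, 180].

## Interface

Orientations are given as a 3x3 rotation matrix whose columns are the frame's x, y, z axes.
In Python, from station import ctrl gives the robot as it stands.
- The arm moves only by the shell command python3 -m pendant 'ROWS' [OPENING] [FORCE]. ROWS is JSON, a list of rows, each a list of 2 entries, a list of its own where there are three numbers: the shift along the tool's x, y, z each as a share of 120 mm, from -1 to 1, then the turn about the tool's z as a share of 90 degrees, from -1 to 1. A call has 1 to 8 rows; each row is the pose to reach, as a shift and turn from the pose commanded when the call began, along the tool's axes at that moment; what a row does not reach only later rows make up. A row lasts 1/12 s, in which the tool goes at most 41.7 mm and 7.16 degrees, less where a joint would pass 70% of its speed; a pose out of reach is approached as far as the arm can. A call with a number of a shift or a turn outside -1 to 1 is refused whole. A call with a gripper value outside its range is refused whole. OPENING is the opening, from -1 (shut) to 1 (fully open), set as the call begins (- or left out, the last holds). The fingers move at their own pace and stop on an object; FORCE is the grip in N (left out, the last holds). Time passes only in rows, so rows that repeat a pose let the fingers close. It gives the time, the measured TCP pose, the force, the opening and the grip force at its end, in the units of the state.
- ctrl.sense(): the state, without advancing time (a new reading comes with each control period).
- ctrl.camera(name): name is "scene" or "side" or "wrist"; returns (picture, depth): 480x640x3 uint8, red, green, blue; 480x640 float32, m along the optical axis (not along the pixel's ray), 0 where there is no reading.
- ctrl.camera_model(name): a dict with "mtx" (3x3 intrinsics, pixels), "T" (4x4, takes a point from camera to world coordinates). Camera axes: x right, y up, looking along -z (the intrinsics and any distortion apply to the point x, -y, -z); pixel columns grow to the right and rows downward; lengths in m; the calibration is good to about 2 mm. A picture is of the moment at which its call begins: read the wrist's pose just before it. camera_model takes no time and is no camera call; for the wrist camera it gives the pose at the moment of the call.
- ctrl.sign_off(): hands the job in; it is judged then, once.
The state is a dict: "time": time; "qpos": joint angles; "qd": joint speeds; "tau": joint torques, N m; "position": TCP position; "tcp_rot": TCP orientation; "ft_force": force on the tool from outside, world axes, zero at the start; "ft_torque": the same for the moment, N m; "opening": finger opening in m; "finger_force": force on a finger pad.
Only numpy, scipy, OpenCV 4.12 (cv2) and the standard library are available. Lean on these libraries where they do the work, as an engineer would, in place of code of your own. Each camera call takes 0.05 s, during which the arm holds its last target. There are 200 camera calls.

## Working session

There is one attempt and no reset: what is moved stays moved. The work goes in short steps, Python scripts to look and compute and a shell command to move; the robot and the scene stay as the last step left them, time stands still between calls to the robot, and variables do not carry over. Pictures are saved under pics/ and viewed, at most 10 in all, crops included, and the job is handed in when it is done.

```bash
mkdir -p pics; ls; python3 - <<'E'
from station import ctrl
import cv2,numpy as np
for n in ["scene","side","wrist"]:
    p,d=ctrl.camera(n);m=ctrl.camera_model(n)
    cv2.imwrite(f"pics/{n}0.png",p[:,:,::-1]);np.savez(f"{n}0.npz",p=p,d=d,K=m["mtx"],T=m["T"])
    print(n,m["mtx"].round(1).tolist(),m["T"].round(3).tolist(),[k for k in m], (d>0).mean())
s=ctrl.sense();print(s["tcp_rot"],s["opening"],s["time"])
E
```

```text
pics
scene [[601.5, 0.0, 316.1], [0.0, 601.5, 240.0], [0.0, 0.0, 1.0]] [[-0.828, -0.451, 0.332, 1.09], [0.56, -0.679, 0.475, 0.762], [0.011, 0.579, 0.815, 1.295], [0.0, 0.0, 0.0, 1.0]] ['mtx', 'T'] 0.9959993489583333
side [[462.1, 0.0, 312.4], [0.0, 462.1, 248.6], [0.0, 0.0, 1.0]] [[0.755, 0.484, -0.442, 0.179], [-0.655, 0.575, -0.49, -0.437], [0.016, 0.66, 0.751, 0.78], [0.0, 0.0, 0.0, 1.0]] ['mtx', 'T'] 0.9958463541666667
wrist [[423.1, 0.0, 317.6], [0.0, 423.1, 239.8], [0.0, 0.0, 1.0]] [[1.0, -0.001, 0.001, 0.575], [0.001, 0.963, 0.27, 0.077], [-0.001, -0.27, 0.963, 0.385], [0.0, 0.0, 0.0, 1.0]] ['mtx', 'T'] 0.9959212239583334
[[ 7.21819460e-06  9.99998370e-01 -1.80571322e-03]
 [ 9.99999965e-01 -6.74264556e-06  2.63363960e-04]
 [ 2.63351355e-04 -1.80571506e-03 -9.99998335e-01]] 0.09372139842025973 0.15
```

View pics/scene0.png

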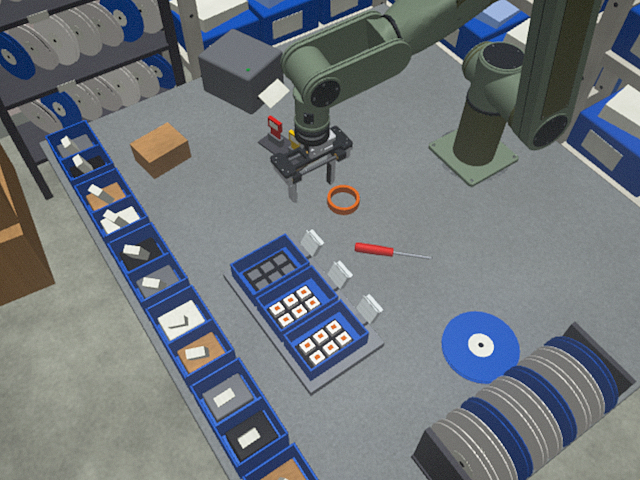

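View pics/side0.png

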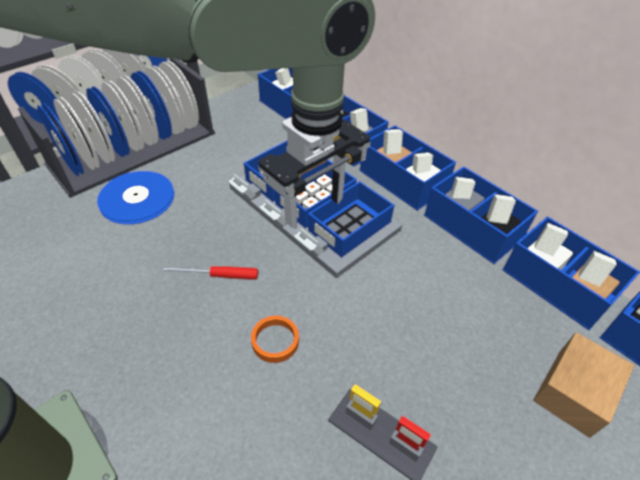

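The bare carrier is in the bin at scene px (270,268) / side px (350,222), which is nearest the side camera, so it is the right bin. Its pocket is at scene (312,243) / side (303,237). The red tag is at side (412,434) / scene (274,126).

```bash
cat > h.py <<'E'
import numpy as np,cv2
def load(n):
    z=np.load(n+".npz");return z["p"],z["d"],z["K"],z["T"]
def cloud(d,K,T):
    v,u=np.mgrid[:d.shape[0],:d.shape[1]]
    c=np.stack([(u-K[0,2])/K[0,0]*d,-(v-K[1,2])/K[1,1]*d,-d],-1)
    return c@T[:3,:3].T+T[:3,3]
def proj(P,K,T):
    c=(np.atleast_2d(P)-T[:3,3])@T[:3,:3]
    return np.stack([K[0,0]*c[:,0]/-c[:,2]+K[0,2],K[1,1]*-c[:,1]/-c[:,2]+K[1,2]],1)
def tri(obs):  # obs: list of (u,v,K,T)
    A=[];b=[]
    for u,v,K,T in obs:
        r=T[:3,:3]@np.array([(u-K[0,2])/K[0,0],-(v-K[1,2])/K[1,1],-1]);r/=np.linalg.norm(r)
        M=np.eye(3)-np.outer(r,r);A.append(M);b.append(M@T[:3,3])
    x,res,_,_=np.linalg.lstsq(np.vstack(A),np.hstack(b),rcond=None)
    return x,np.sqrt(res.sum()/len(obs))
E
python3 - <<'E'
from h import *
for n in ["side0","scene0"]:
    p,d,K,T=load(n);C=cloud(d,K,T);h=cv2.cvtColor(p,cv2.COLOR_RGB2HSV)
    for col,lo,hi in [("red",0,6),("yel",22,35)]:
        m=(h[...,0]>=lo)&(h[...,0]<=hi)&(h[...,1]>150)&(h[...,2]>80)
        k,l,st,ce=cv2.connectedComponentsWithStats(m.astype(np.uint8))
        for i in range(1,k):
            if st[i,4]>15:
                q=C[l==i];print(n,col,st[i].tolist(),np.median(q,0).round(3),np.percentile(q,5,axis=0).round(3),np.percentile(q,95,axis=0).round(3))
    # top plane points of pockets/bin rims via depth
    b=(h[...,0]>105)&(h[...,0]<125)&(h[...,1]>150)
    q=C[b&(abs(C[...,2]-.085)<.004)&(C[...,0]<.9)&(C[...,0]>.4)];print(n,"rim",len(q),cv2.minAreaRect((q[:,:2]*1000).astype(np.float32)))
p,d,K,T=load("scene0");c=cv2.resize(p[215:345,215:390],None,fx=4,fy=4,interpolation=cv2.INTER_CUBIC);cv2.imwrite("pics/sc_crop.png",c[:,:,::-1])
E
```

```text
side0 red [210, 267, 48, 12, 477] [0.456 0.113 0.024] [0.424 0.082 0.015] [0.488 0.145 0.029]
side0 red [397, 417, 33, 30, 301] [ 0.463 -0.354  0.099] [ 0.454 -0.375  0.082] [ 0.471 -0.333  0.102]
side0 red [398, 433, 21, 16, 100] [ 0.463 -0.354  0.049] [ 0.459 -0.368  0.041] [ 0.467 -0.34   0.057]
side0 yel [350, 385, 30, 33, 367] [ 0.444 -0.274  0.098] [ 0.436 -0.294  0.043] [ 0.451 -0.252  0.101]
side0 rim 869 ((655.316650390625, 322.5193786621094), (226.750244140625, 712.1043701171875), 18.693151473999023)
scene0 red [268, 116, 14, 23, 117] [ 0.466 -0.347  0.084] [ 0.46  -0.37   0.038] [ 0.473 -0.328  0.098]
scene0 red [355, 243, 38, 13, 279] [0.464 0.124 0.021] [0.432 0.093 0.011] [0.496 0.155 0.027]
scene0 yel [289, 130, 6, 7, 28] [ 0.453 -0.285  0.093] [ 0.448 -0.292  0.08 ] [ 0.456 -0.272  0.101]
scene0 yel [289, 138, 10, 11, 32] [ 0.45  -0.278  0.048] [ 0.445 -0.289  0.033] [ 0.457 -0.261  0.066]
scene0 rim 863 ((671.745849609375, 382.4541320800781), (225.05006408691406, 806.419677734375), 14.13940715789795)
```

View pics/sc_crop.png

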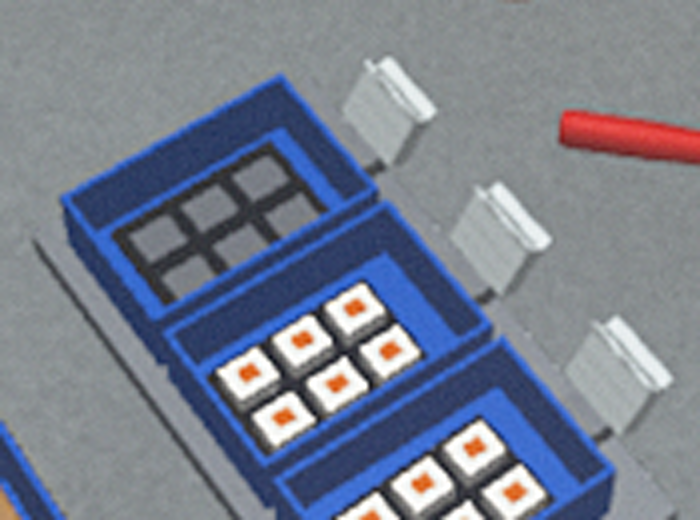

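```bash
python3 - <<'E'
from h import *
for n,(u,v) in [("scene0",(312,240)),("side0",(303,237))]:
    p,d,K,T=load(n);C=cloud(d,K,T);print(n,C[v,u].round(3))
_,_,K,T=load("scene0");_,_,K2,T2=load("side0")
print(tri([(312,240,K,T),(303,237,K2,T2)]))
p,d,K,T=load("wrist0");P=cloud(d,K,T)[...,:];print(proj([[.63,0.06,.08],[.6,.06,.08]],K,T))
E
```

```text
scene0 [0.604 0.047 0.077]
side0 [0.607 0.068 0.064]
(array([0.60077909, 0.05241914, 0.08098951]), np.float64(0.005606186592994819))
[[395.66280393 146.31400341]
 [353.02708287 146.28262366]]
```

View pics/wrist0.png

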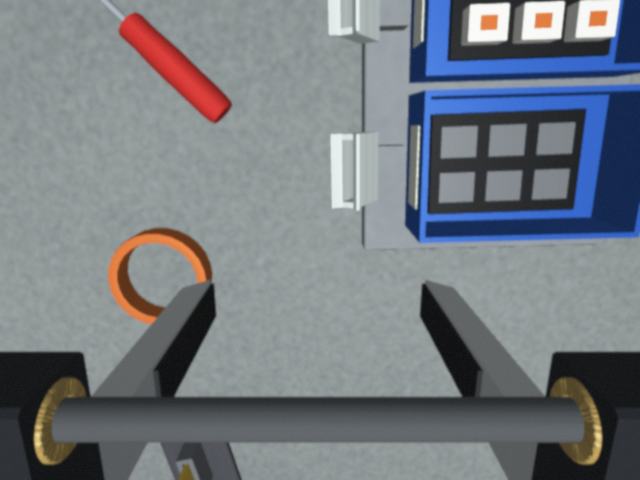

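The wrist view shows the right pocket's mouth at about px (330–378, 132–210), in front of the bare-carrier bin. I'll enlarge the pocket and move to the stand.

```bash
python3 -m pendant '[[[-0.35,-0.11,0],0],[[-0.7,-0.22,0],0],[[-1,-0.31,0],0]]' 0.3 15; python3 -m pendant '[[[-0.35,-0.11,0],0],[[-0.7,-0.22,0],0],[[-1,-0.31,0],0]]';  python3 -m pendant '[[[-0.35,-0.11,0],0.08],[[-0.7,-0.22,0],0.16],[[-0.95,-0.31,0],0.24],[[-0.95,-0.31,0],0.32],[[-0.95,-0.31,0],0.4],[[-0.95,-0.31,0],0.48],[[-0.95,-0.31,0],0.55],[[-0.95,-0.31,0],0.6]]'; python3 -m pendant '[[[0,0,0],0.08],[[0,0,0],0.16],[[0,0,0],0.24],[[0,0,0],0.24],[[0,0,0],0.24]]'
python3 - <<'E'
from h import *
from station import ctrl
n="wrist";m=ctrl.camera_model(n);p,d=ctrl.camera(n)
cv2.imwrite("pics/wrist1.png",p[:,:,::-1]);np.savez("wrist1.npz",p=p,d=d,K=m["mtx"],T=m["T"])
p0,d0,K,T=load("wrist0");C=cloud(d0,K,T)
sub=C[120:222,322:392];q=sub[(sub[...,2]>.055)].reshape(-1,3)
print("pocket",len(q),q.min(0).round(4),q.max(0).round(4))
for r in (140,155,171,187,203):
    print(r,[(u,)+tuple((C[r,u]*1000).round(0).astype(int)) for u in range(328,382,3)])
a=cv2.resize(p0[115:225,310:430],None,fx=4,fy=4,interpolation=cv2.INTER_CUBIC)
b=p; o=np.zeros((480,800,3),np.uint8);o[:440,:480]=a
cv2.imwrite("pics/pocket.png",a[:,:,::-1])
E
```

```text
time: 0.4
position: [0.5373, -0.1198, 0.219]
tcp_rot: [[-0.003, 1.0, -0.001], [1.0, 0.003, 0.0], [0.0, -0.001, -1.0]]
ft_force: [-0.1, -0.1, 0.9]
opening: 0.0775
finger_force: 0.0
time: 0.65
position: [0.4999, -0.2402, 0.2192]
tcp_rot: [[-0.0, 1.0, -0.0], [1.0, 0.0, 0.0], [0.0, -0.0, -1.0]]
ft_force: [1.4, -0.6, -0.9]
opening: 0.062
finger_force: 0.0
time: 1.32
position: [0.4634, -0.3528, 0.2189]
tcp_rot: [[0.812, 0.583, -0.001], [0.583, -0.812, 0.001], [-0.0, -0.001, -1.0]]
ft_force: [-0.3, 0.6, 0.1]
opening: 0.0613
finger_force: 0.0
time: 1.73
position: [0.4636, -0.3526, 0.219]
tcp_rot: [[0.968, 0.252, -0.001], [0.252, -0.968, 0.001], [-0.0, -0.001, -1.0]]
ft_force: [0.0, 0.2, 0.1]
opening: 0.0613
finger_force: 0.0
pocket 3431 [0.5753 0.0168 0.055 ] [0.6214 0.0769 0.3845]
140 [(328, np.int64(584), np.int64(61), np.int64(1)), (331, np.int64(584), np.int64(64), np.int64(84)), (334, np.int64(586), np.int64(64), np.int64(82)), (337, np.int64(589), np.int64(64), np.int64(81)), (340, np.int64(591), np.int64(64), np.int64(81)), (343, np.int64(593), np.int64(64), np.int64(77)), (346, np.in
[... 3503 characters left out ...]
 (340, np.int64(591), np.int64(20), np.int64(80)), (343, np.int64(594), np.int64(20), np.int64(81)), (346, np.int64(596), np.int64(20), np.int64(83)), (349, np.int64(598), np.int64(20), np.int64(84)), (352, np.int64(600), np.int64(20), np.int64(84)), (355, np.int64(602), np.int64(21), np.int64(89)), (358, np.int64(603), np.int64(22), np.int64(92)), (361, np.int64(607), np.int64(20), np.int64(80)), (364, np.int64(610), np.int64(19), np.int64(75)), (367, np.int64(612), np.int64(18), np.int64(71)), (370, np.int64(619), np.int64(10), np.int64(31)), (373, np.int64(622), np.int64(10), np.int64(31)), (376, np.int64(625), np.int64(10), np.int64(31)), (379, np.int64(627), np.int64(11), np.int64(33))]
```

View pics/pocket.png

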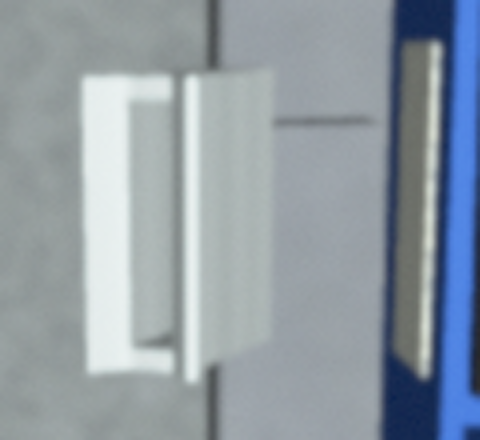

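View pics/wrist1.png

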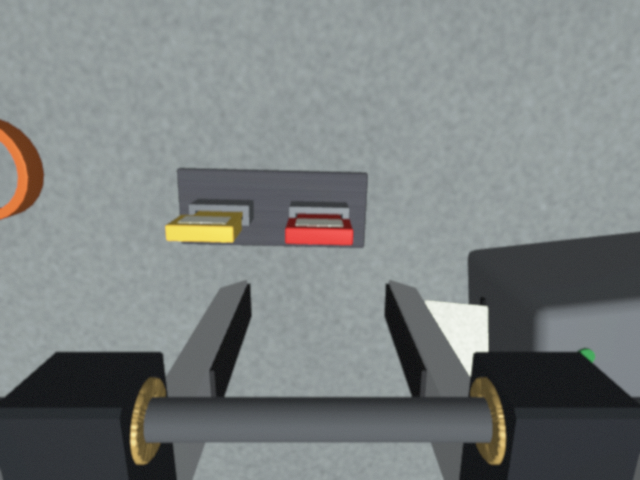

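Pocket crop: the mouth lips run from about px (331,134) to (357,209) in full-image pixels. That puts the mouth centre near (0.5935, 0.042, 0.086) with about 1.5° yaw. Wrist1 shows the red tag top at (286–353, 230–245) and yellow at (167–242, 228–242).

```bash
python3 - <<'E'
from h import *
from station import ctrl
p,d,K,T=load("wrist1");C=cloud(d,K,T);h=cv2.cvtColor(p,cv2.COLOR_RGB2HSV)
s=ctrl.sense();R=np.array(s["tcp_rot"]);P=np.array(s["position"])
for nm,lo,hi in [("red",0,6),("yel",22,35)]:
    m=(h[...,0]>=lo)&(h[...,0]<=hi)&(h[...,1]>150)&(C[...,2]>.08)&(C[...,2]<.12)
    m[:, :100]=0
    q=C[m];q=q[q[:,2]>np.percentile(q[:,2],60)-.004]
    r=cv2.minAreaRect((q[:,:2]*1000).astype(np.float32));print(nm,len(q),np.median(q[:,2]),r)
    c=np.r_[np.array(r[0])/1000,.08]; print("tool-frame shift mm",(R.T@(c-P)*1000).round(1))
print(s["qpos"])
# triangulate red top corners: wrist1 vs side
E
```

```text
red 1107 0.09851183992150092 ((465.8432312011719, -354.7373962402344), (12.216917991638184, 47.288753509521484), 13.529909133911133)
tool-frame shift mm [  1.7   2.7 139.1]
yel 753 0.09839819473740408 ((447.03021240234375, -273.6843566894531), (11.480239868164062, 46.74033737182617), 13.604096412658691)
tool-frame shift mm [  3.9 -80.5 139.2]
[-4.57664304e+01  1.27778031e+01  8.72277177e+01 -9.47580709e-04
  8.00319505e+01  2.96641994e+01]
```

```bash
python3 -m pendant '[[[0.014,0.022,0.2],0.012],[[0.014,0.022,0.45],0.012],[[0.014,0.022,0.7],0.012],[[0.014,0.022,0.8],0.012],[[0.014,0.022,0.8],0.012]]'; python3 -m pendant '[[[0,0,0.12],0],[[0,0,0.24],0],[[0,0,0.35],0],[[0,0,0.35],0],[[0,0,0.35],0]]';  python3 -m pendant '[[[0,0,0],0],[[0,0,0],0],[[0,0,0],0],[[0,0,0],0],[[0,0,0],0],[[0,0,0],0]]' -1 15
```

```text
time: 2.2
position: [0.4637, -0.3526, 0.1194]
tcp_rot: [[0.973, 0.232, -0.006], [0.232, -0.973, 0.006], [-0.004, -0.007, -1.0]]
ft_force: [-0.4, -0.0, 1.4]
opening: 0.0611
finger_force: 0.0
time: 2.62
position: [0.4661, -0.355, 0.0817]
tcp_rot: [[0.973, 0.231, -0.0], [0.231, -0.973, 0.0], [-0.0, -0.0, -1.0]]
ft_force: [0.2, 0.1, 0.5]
opening: 0.0608
finger_force: 0.0
time: 3.12
position: [0.4668, -0.3557, 0.0826]
tcp_rot: [[0.973, 0.23, 0.002], [0.23, -0.973, -0.002], [0.001, 0.002, -1.0]]
ft_force: [-0.0, -0.3, 4.0]
opening: 0.0488
finger_force: 14.9
```

```bash
python3 -m pendant '[[[0,0,-0.1],0],[[0,0,-0.25],0],[[0,0,-0.4],0],[[0,0,-0.6],0],[[0,0,-0.8],0],[[0,0,-1],0],[[0,0,-1],0]]' -1 20; python3 -m pendant '[[[0.1,-0.17,-0.1],0],[[0.25,-0.4,-0.15],0],[[0.4,-0.66,-0.15],0],[[0.6,-0.99,-0.15],0]]';python3 -m pendant '[[[0.15,-0.25,0],0],[[0.3,-0.5,0],0],[[0.45,-0.75,0],0],[[0.6,-0.99,0],0]]'; python3 -m pendant '[[[0.15,-0.25,0],0.04],[[0.3,-0.5,0],0.08],[[0.45,-0.75,0],0.131],[[0.55,-0.92,0],0.131],[[0.6,-0.99,0],0.131],[[0.6,-0.99,0],0.131],[[0.6,-0.99,0],0.131]]'
python3 - <<'E'
from h import *
from station import ctrl
for n in ["wrist","side"]:
    m=ctrl.camera_model(n);p,d=ctrl.camera(n)
    cv2.imwrite(f"pics/{n}2.png",p[:,:,::-1]);np.savez(f"{n}2.npz",p=p,d=d,K=m["mtx"],T=m["T"])
    h=cv2.cvtColor(p,cv2.COLOR_RGB2HSV);C=cloud(d,m["mtx"],m["T"])
    k=(((h[...,0]<7)|(h[...,0]>174))&(h[...,1]>130)&(h[...,2]>60)&(C[...,2]>.1))
    q=C[k];print(n,k.sum(),q.min(0).round(4),q.max(0).round(4),np.median(q,0).round(4))
    q=q[q[:,2]>np.percentile(q[:,2],95)-.005];print(cv2.minAreaRect((q[:,:2]*1000).astype(np.float32)))
E
```

```text
time: 3.7
position: [0.4684, -0.3572, 0.2078]
tcp_rot: [[0.973, 0.23, 0.007], [0.231, -0.973, -0.007], [0.005, 0.009, -1.0]]
ft_force: [0.7, 0.4, 0.7]
opening: 0.0482
finger_force: 19.8
time: 4.03
position: [0.5069, -0.2267, 0.219]
tcp_rot: [[0.974, 0.228, -0.001], [0.228, -0.974, 0.0], [-0.001, -0.0, -1.0]]
ft_force: [0.8, 0.5, 0.4]
opening: 0.0483
finger_force: 19.8
time: 4.37
position: [0.5493, -0.0928, 0.2183]
tcp_rot: [[0.973, 0.231, -0.002], [0.231, -0.973, 0.001], [-0.002, -0.001, -1.0]]
ft_force: [0.3, 0.2, -1.4]
opening: 0.0481
finger_force: 19.8
time: 4.95
position: [0.5921, 0.0368, 0.2186]
tcp_rot: [[1.0, 0.028, -0.002], [0.028, -1.0, -0.001], [-0.002, 0.001, -1.0]]
ft_force: [0.2, 0.5, -0.5]
opening: 0.0483
finger_force: 19.8
wrist 6607 [0.5843 0.0107 0.1505] [0.6714 0.0594 0.3844] [0.5942 0.0358 0.2331]
((628.5126953125, 36.03932571411133), (85.9118881225586, 48.59952163696289), 1.5347613096237183)
side 405 [ 0.1792 -0.4371  0.1475] [0.5957 0.0609 0.7803] [0.5881 0.0357 0.1935]
((396.04888916015625, -195.44967651367188), (648.7852783203125, 29.958953857421875), 50.740013122558594)
```

View pics/wrist2.png

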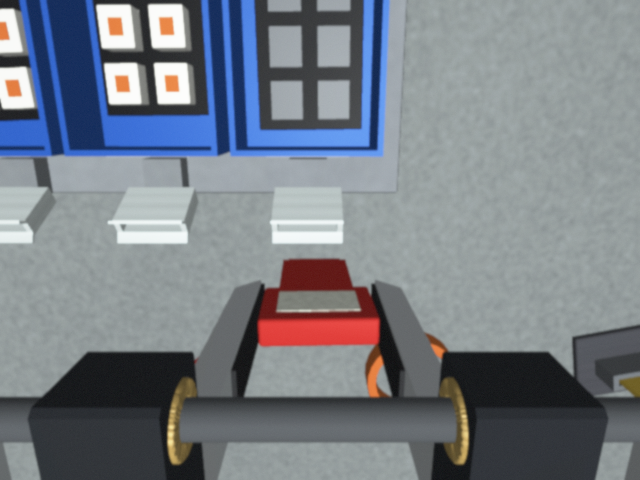

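The wrist view shows the tag hanging straight. Its foot edge is at about row 260 (cols 282–349). The target pocket mouth is at cols 272–343, with the far lip at about row 222 and the near lip at about row 243.

```bash
python3 - <<'E'
from h import *
from station import ctrl
p,d,K,T=load("wrist2");C=cloud(d,K,T)
for u in (280,295,320,335):
    print(u,[(v,)+tuple((C[v,u]*1000).round(0).astype(int).tolist()) for v in range(216,246,3)])
for v in (230,238,241):
    r=C[v];k=[(u,round(float(r[u,1]*1000),1),round(float(r[u,2]*1000))) for u in (268,270,271,272,273,274,340,341,342,343,344,345,347)];print(v,k)
h=cv2.cvtColor(p,cv2.COLOR_RGB2HSV)
for v in (262,266,272,280,285):
    k=np.where(((h[v,:,0]<7)|(h[v,:,0]>174))&(h[v,:,1]>130)&(h[v,:,2]>40))[0];k=k[(k>270)&(k<360)]
    print(v,k.min(),k.max(),(C[v,k[3]]*1000).round(1),(C[v,k[-4]]*1000).round(1))
s=ctrl.sense();print(s["position"],s["ft_force"],s["time"])
E
```

```text
280 [(216, 604, 62, 84), (219, 603, 62, 86), (222, 602, 62, 92), (225, 595, 63, 73), (228, 593, 63, 76), (231, 592, 63, 80), (234, 590, 63, 81), (237, 588, 63, 82), (240, 585, 63, 81), (243, 559, 69, 0)]
295 [(216, 604, 52, 82), (219, 603, 51, 85), (222, 602, 51, 92), (225, 595, 52, 73), (228, 594, 52, 76), (231, 592, 52, 79), (234, 590, 52, 80), (237, 588, 51, 81), (240, 586, 51, 82), (243, 560, 55, 0)]
320 [(216, 605, 33, 82), (219, 603, 33, 86), (222, 603, 33, 92), (225, 596, 33, 73), (228, 594, 33, 76), (231, 592, 33, 78), (234, 591, 33, 81), (237, 588, 33, 81), (240, 586, 33, 82), (243, 561, 32, 1)]
335 [(216, 605, 23, 83), (219, 603, 22, 85), (222, 603, 23, 92), (225, 596, 22, 73), (228, 595, 22, 76), (231, 593, 22, 80), (234, 591, 22, 81), (237, 589, 22, 81), (240, 587, 22, 82), (243, 561, 17, 0)]
230 [(268, 80.7, -1), (270, 78.6, 1), (271, 77.7, 0), (272, 68.7, 80), (273, 67.8, 81), (274, 67.2, 80), (340, 18.3, 81), (341, 17.4, 80), (342, 11.3, 1), (343, 10.4, 1), (344, 9.4, 0), (345, 8.5, 0), (347, 6.6, 1)]
238 [(268, 80.5, 1), (270, 78.7, 0), (271, 77.8, 0), (272, 68.4, 83), (273, 67.7, 82), (274, 67.1, 81), (340, 18.0, 82), (341, 17.3, 81), (342, 11.0, 1), (343, 10.0, 0), (344, 9.0, -1), (345, 8.3, 3), (347, 6.3, 2)]
241 [(268, 80.6, 1), (270, 78.7, 0), (271, 77.7, 1), (272, 68.5, 82), (273, 67.7, 82), (274, 67.0, 82), (340, 18.1, 83), (341, 17.2, 82), (342, 10.9, 2), (343, 9.8, -1), (344, 8.9, 0), (345, 8.1, 1), (347, 6.0, 0)]
262 284 344 [593.7  52.4 155.9] [594.5  21.7 155.8]
266 284 345 [593.8  51.9 163. ] [594.5  21.5 162.6]
272 283 347 [593.7  51.8 172.5] [594.3  20.9 171.7]
280 282 349 [593.6  51.5 183.8] [594.5  20.7 184. ]
285 281 351 [593.8  51.5 191.1] [594.6  20.2 190.9]
[0.59218845 0.03569478 0.21899038] [-0.2972634  -0.1373999  -0.59905802] 5.05
```

```bash
python3 -m pendant '[[[0.037,-0.051,0.1],0],[[0.037,-0.051,0.25],0],[[0.037,-0.051,0.4],0],[[0.037,-0.051,0.5],0],[[0.037,-0.051,0.55],0],[[0.037,-0.051,0.592],0],[[0.037,-0.051,0.592],0],[[0.037,-0.051,0.592],0]]' -1 10; python3 -m pendant '[[[-0.051,0,0.012],0],[[-0.102,0,0.029],0],[[-0.152,0,0.052],0],[[-0.152,0,0.052],0]]'
python3 - <<'E'
from h import *
from station import ctrl
ims=[]
for n in ["wrist","side"]:
    m=ctrl.camera_model(n);p,d=ctrl.camera(n);np.savez(f"{n}3.npz",p=p,d=d,K=m["mtx"],T=m["T"])
    u,v=proj([[.595,.042,.1]],m["mtx"],m["T"])[0].astype(int);print(n,u,v)
    w=40 if n=="side" else 80
    c=p[max(v-w,0):v+w,u-w:u+w];ims.append(cv2.resize(c,(400,400),interpolation=cv2.INTER_CUBIC))
cv2.imwrite("pics/tilt.png",np.hstack(ims)[:,:,::-1])
E
```

```text
time: 5.72
position: [0.5974, 0.0433, 0.1488]
tcp_rot: [[1.0, 0.026, 0.001], [0.026, -1.0, -0.0], [0.001, 0.0, -1.0]]
ft_force: [-0.2, -0.2, -0.1]
opening: 0.0485
finger_force: 9.9
time: 6.05
position: [0.5779, 0.043, 0.1426]
tcp_rot: [[1.0, 0.027, 0.001], [0.027, -1.0, -0.0], [0.001, 0.0, -1.0]]
ft_force: [2.0, 0.5, 1.9]
opening: 0.0477
finger_force: 10.0
wrist 316 247
side 306 234
```

View pics/tilt.png

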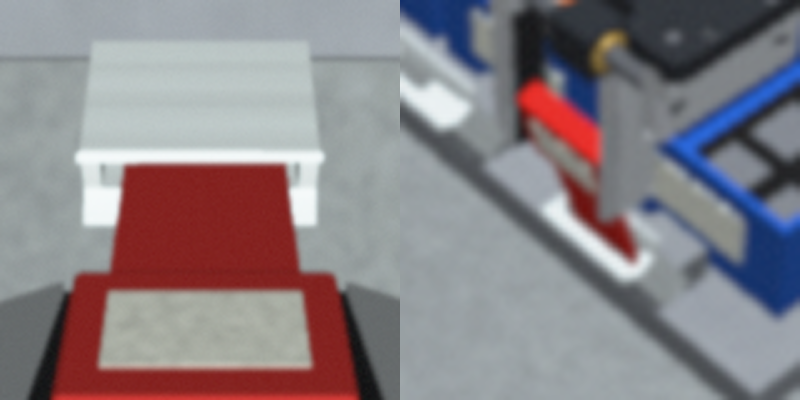

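The blade tip is inside the pocket mouth and the tag is leaning. The blade runs centred between the lips: left crop, blade cols 120–290 in mouth 80–320. I'll finish the tilt and push along the slot.

```bash
python3 -m pendant '[[[-0.048,0,0.026],0],[[-0.096,0,0.056],0],[[-0.14,0,0.092],0],[[-0.14,0,0.092],0]]'; python3 -m pendant '[[[0.012,0,0.022],0],[[0.025,0,0.043],0],[[0.037,0,0.065],0],[[0.05,0,0.087],0],[[0.05,0,0.087],0]]' -1 15
python3 - <<'E'
from h import *
from station import ctrl
p,d,K,T=load("wrist3")
m=ctrl.camera_model("wrist");p,d=ctrl.camera("wrist");K,T=m["mtx"],m["T"];np.savez("wrist4.npz",p=p,d=d,K=K,T=T)
C=cloud(d,K,T);h=cv2.cvtColor(p,cv2.COLOR_RGB2HSV)
k=((h[...,0]<7)|(h[...,0]>174))&(h[...,1]>130)&(C[...,2]>.06)&(C[...,2]<.2)
for u in (305,316,327):
    vs=np.where(k[:,u])[0];print(u,[(int(v),)+tuple((C[v,u]*1000).round(0).astype(int).tolist()) for v in vs[::6]])
print(ctrl.sense()["ft_force"])
E
```

```text
time: 6.48
position: [0.5598, 0.0426, 0.1296]
tcp_rot: [[1.0, 0.027, -0.003], [0.027, -1.0, 0.0], [-0.003, -0.0, -1.0]]
ft_force: [0.5, -0.2, 0.2]
opening: 0.048
finger_force: 10.0
time: 6.9
position: [0.5676, 0.0427, 0.1196]
tcp_rot: [[1.0, 0.027, -0.002], [0.027, -1.0, 0.0], [-0.002, -0.0, -1.0]]
ft_force: [-0.0, -0.4, -0.4]
opening: 0.0483
finger_force: 15.0
305 [(224, 598, 48, 83), (230, 596, 48, 86), (237, 594, 48, 91), (243, 591, 48, 94), (249, 589, 47, 97), (255, 588, 47, 102), (261, 586, 47, 103), (267, 585, 47, 110), (273, 583, 47, 113), (322, 571, 46, 134), (328, 570, 46, 137), (334, 568, 46, 139), (340, 564, 46, 136), (346, 560, 46, 133)]
316 [(224, 598, 43, 83), (230, 596, 43, 87), (236, 594, 42, 91), (242, 592, 42, 93), (248, 590, 42, 97), (254, 588, 42, 100), (260, 586, 42, 103), (266, 586, 42, 111), (272, 584, 42, 113), (321, 572, 42, 134), (327, 570, 42, 136), (333, 568, 42, 138), (339, 565, 42, 137), (345, 561, 41, 133)]
327 [(224, 598, 37, 82), (230, 596, 37, 87), (236, 594, 37, 89), (242, 592, 37, 93), (248, 590, 37, 97), (254, 588, 37, 100), (260, 586, 37, 103), (266, 586, 37, 109), (272, 584, 37, 113), (321, 572, 37, 135), (327, 570, 37, 136), (333, 569, 37, 139), (339, 565, 37, 136), (345, 560, 37, 133)]
[ 0.55989989  0.12918573 -0.53424359]
```

Tag leans 31° and matches the slot, with about 7 mm left to go. Pushing home with a slight overshoot.

```bash
python3 -m pendant '[[[0.01,0,0.018],0],[[0.021,0,0.036],0],[[0.029,0,0.05],0],[[0.035,0,0.061],0],[[0.042,0,0.072],0],[[0.042,0,0.072],0],[[0.042,0,0.072],0]]'
cat > look.py <<'E'
from h import *
from station import ctrl
import sys
m=ctrl.camera_model("wrist");p,d=ctrl.camera("wrist");K,T=m["mtx"],m["T"];np.savez(sys.argv[1]+".npz",p=p,d=d,K=K,T=T);cv2.imwrite(f"pics/{sys.argv[1]}.png",p[:,:,::-1])
C=cloud(d,K,T);h=cv2.cvtColor(p,cv2.COLOR_RGB2HSV)
k=((h[...,0]<7)|(h[...,0]>174))&(h[...,1]>130)&(C[...,2]>.06)&(C[...,2]<.2)
for u in (int(sys.argv[2]),):
    vs=np.where(k[:,u])[0];print(u,[(int(v),)+tuple((C[v,u]*1000).round(0).astype(int).tolist()) for v in vs[::5]])
print(ctrl.sense()["ft_force"])
E
python3 look.py wrist5 316
```

```text
time: 7.53
position: [0.572, 0.0428, 0.1144]
tcp_rot: [[1.0, 0.027, -0.003], [0.027, -1.0, -0.0], [-0.003, 0.0, -1.0]]
ft_force: [-8.7, 0.8, 14.1]
opening: 0.0479
finger_force: 15.0
316 [(236, 598, 42, 85), (241, 597, 42, 87), (246, 595, 42, 90), (251, 593, 42, 92), (256, 592, 42, 96), (261, 590, 42, 98), (266, 590, 42, 105), (271, 589, 42, 107), (319, 576, 42, 129), (324, 575, 42, 130), (329, 574, 42, 133), (334, 572, 42, 133), (339, 569, 42, 132), (344, 566, 42, 129)]
[-7.61378895 -0.74296994 13.38168517]
```

The tag bottomed: 16 N along the slot, and travel and top position match the floor. Release and retreat.

```bash
python3 -m pendant '[[[-0.01,0,-0.018],0],[[-0.01,0,-0.018],0],[[-0.01,0,-0.018],0],[[-0.01,0,-0.018],0],[[-0.01,0,-0.018],0],[[-0.01,0,-0.018],0]]' 0.4; python3 -m pendant '[[[0,0,-0.1],0],[[0,0,-0.3],0],[[0,0,-0.5],0],[[0,0,-0.7],0],[[0,0,-0.8],0],[[0,0,-0.8],0],[[0,0,-0.8],0]]'
python3 look.py wrist6 320
```

```text
time: 8.08
position: [0.5717, 0.0428, 0.1138]
tcp_rot: [[1.0, 0.027, -0.001], [0.027, -1.0, 0.0], [-0.001, -0.0, -1.0]]
ft_force: [0.7, 0.1, -0.1]
opening: 0.0657
finger_force: 0.0
time: 8.67
position: [0.5721, 0.0428, 0.2109]
tcp_rot: [[1.0, 0.027, 0.002], [0.027, -1.0, -0.0], [0.002, 0.0, -1.0]]
ft_force: [0.4, -0.9, 0.6]
opening: 0.0656
finger_force: 0.0
320 [(201, 597, 40, 81), (206, 595, 40, 85), (211, 592, 40, 89), (216, 589, 40, 92), (221, 586, 40, 95), (226, 585, 40, 103), (259, 569, 39, 125), (264, 567, 39, 129), (269, 563, 39, 127), (274, 558, 39, 124)]
[-0.80490347 -0.11843205 -0.76390128]
```

View pics/wrist6.png

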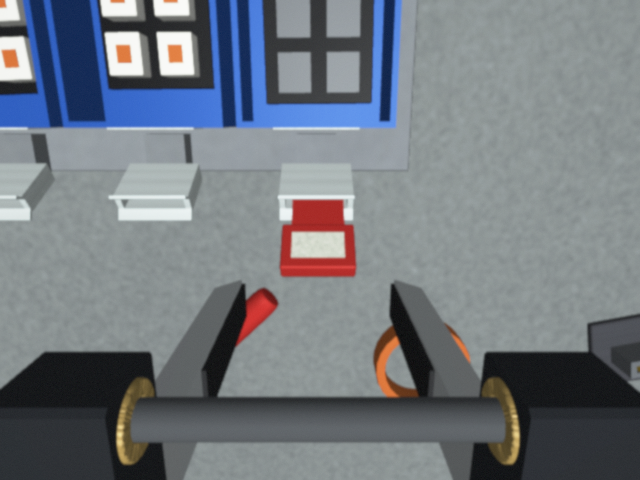

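The tag sits home in the right-hand pocket (head at px 282–355, 226–275), with its top 90.0 mm from the slot floor and a lean of about 34–35°, from play in the pocket. The gripper is clear of everything.

```bash
python3 -c "
from station import ctrl
print(ctrl.sign_off(), ctrl.sense()['time'])"
```

```text
the job is handed in; nothing more can be done
the job is handed in; nothing more can be done
```

The red tag is pushed fully home and released in the pocket in front of the right bin, which holds the bare carrier, and the job is handed in at about 8.7 s; no verdict came back.

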